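# Feed the blue dish out of the dish carousel

### The job

Feed the blue-lidded culture dish out of the dish carousel into the catch tray. The tray is parked behind the red media bottle: set the bottle aside, upright on the bench, and stand the tray flat on the bench right in front of the chute end, its low front edge facing the chute. Turn the wheel by its black handle until the blue dish sits squarely over the drop hole, then press the red paddle down to tip the dish out, leaving the paddle back up, the two orange dishes in the wheel and everything else on the bench where it was.

Things in the scene. Friction and masses are not known exactly. Their poses are not given: they have to be found in the camera images.
- feeder: Dish carousel, fixed (place and yaw vary). Origin on the bench under the wheel's axis, z up; its chute points along -x. Cream housing under a square steel deck, x and y -120 to 120 mm, top at z = 140. A deck slot (x -46 to -120, y -37 to 37) is closed by the aluminium trap, flush with the deck; under it a chute 76 mm wide slopes down to its end at x = -168. Nothing reaches beyond x = -190
- drop_hole (a point): Centre of the drop hole on the trap's top: carousel frame (-78, 0, 140) mm, between two red marks on the deck. A dish centred here within about 5 mm tips out freely
- chute_end (a point): Middle of the chute's lower end: carousel frame (-168, 0, 42) mm; its underside is about 38 mm above the bench, so that the tray's 18 mm front edge passes under it
- wheel: Wheel of six clear open sleeves with white rims, inner radius 33.5, outer 36.5 mm, centres 78 mm from the axis, at 0, 60, 120.. degrees from its +x axis, tops at z = 190 mm. Origin on the axis at deck height, z up. It turns both ways without stops, friction about 0.06 N m, and stays where left. The sleeves have no floor: a dish slides on the deck, pushed by its sleeve, with 3 mm of play
- crank (a point): Grip point on the black upright handle of the wheel, a post of 18 mm diameter rising from z = 193 to 257 mm, 105 mm from the axis, at +30 degrees from the wheel's +x axis; the point is on the post's centre line at z = 235 mm. The post may turn between the fingers while it is led round the axis
- trap (a joint): Tipping trap with paddle, rad: 0 closed (flush), 0.63 fully tipped. Hinge along the carousel's y axis at x = -46, z = 137 mm. A spring closes it; pressing takes 3 to 6 N at the paddle. A dish slides off above about 0.4 rad, in less than a second if held down
- paddle (a point): Middle of the top face of the red paddle that tips the trap, on a bent arm beside the chute, on the carousel's +y side: carousel frame (-161, 75, 187) mm when closed. The face spans x -187 to -135, y 58 to 92 mm. Pressed straight down at its middle it goes down about 68 mm to the stop at 0.63 rad, leaning outward as it goes
- dish_blue: Culture dish with a blue lid, closed, 60 mm diameter, 16 mm high, 40 g; origin at the centre of its underside. It starts on the deck in one of the wheel's sleeves
- dish_orange1: Culture dish with an orange lid, 60 x 16 mm, in another sleeve of the wheel; origin at the centre of its underside
- dish_orange2: Culture dish with an orange lid, 60 x 16 mm, in another sleeve of the wheel; origin at the centre of its underside
- tray: Grey catch tray, 130 (x) x 94 (y) mm, floor 4 mm, side walls 34 mm high, about 220 g; origin at the centre of its underside, z up. Low front edge (18 mm high, 4 mm thick) at its +x end, x = 65 mm. At its -x end (x = -60 mm) a back board 10 mm thick: 94 mm wide up to 34 mm, then a blue upright grip 56 mm wide up to z = 78 mm
- tray_board (a point): Middle of the top edge of the tray's blue grip: tray frame (-60, 0, 78) mm; the grip is 10 mm thick along the tray's x axis
- tray_front (a point): Middle of the tray's low front edge, at its top: tray frame (65, 0, 18) mm
- media_bottle: Red media bottle with white label and white cap, 167 mm tall, body 66 mm diameter up to 105 mm, neck 30 mm, cap 38 mm diameter from z = 139 to 167 mm, about 320 g; origin at the centre of its underside. It stands some 14 mm in front of the tray's back board (on the tray's -x side), too close for a finger between
- flask1: Culture flask lying flat, pinkish, 146 x 82 x 36 mm, navy cap at its +x end; origin under its middle (it reaches from x = -68 to 78 mm)
- flask2: Second culture flask, the same as flask1
- amber_bottle: Amber reagent bottle with blue cap, 60 mm diameter, 159 mm tall, upright; origin at the centre of its underside
- tip_box: Blue tip box with pale lid, 120 x 80 x 65 mm; origin at the centre of its underside
- tube_rack: Orange tube rack with three blue-capped tubes, 150 (x) x 80 mm, 120 mm high; origin at the centre of its underside
- pipettor: Cream pistol pipette controller lying on its side: barrel along x from -58 to 91 mm (orange nose at +x), handle towards -y down to y = -117 mm; 36 mm high; origin under the middle of the barrel
Mind the look-alikes: they are no part of the job. Leave any green look-alike of the media_bottle alone.

How it is judged:
On the way, in this order (a step that is already met when the one before it is completed fails the run):
1. the blue dish sits over the drop hole, on the closed trap (horizontal distance between dish_blue and drop_hole below 0.009 m and value of joint trap below 0.06 rad and linear speed of dish_blue below 0.02 m/s), for 0.2 s.
2. the trap is tipped by pressing the paddle (value of joint trap above 0.45 rad), for 0.1 s.
At the end, for the whole second after the job is handed in: Blue dish flat and still in the tray; tray flat, its front edge from 25 mm under to 45 mm beyond the chute end, within 25 mm sideways and 17 degrees; trap closed; orange dishes in the wheel; bottle upright on the bench, 40 mm or more from its start; nothing else shifted over 30 mm (x of dish_blue in the frame of tray between -0.035 and 0.045 m and y of dish_blue in the frame of tray between -0.03 and 0.03 m and z of dish_blue in the frame of tray below 0.014 m and angle between dish_blue's own z axis and vertical below 0.15 rad and linear speed of each of dish_blue, tray, media_bottle below 0.02 m/s and x of tray_front in the frame of chute_end between -0.045 and 0.025 m and y of tray_front in the frame of chute_end between -0.025 and 0.025 m and angle between tray's own z axis and vertical below 0.06 rad and height (world z) of each of tray, media_bottle below 0.006 m and angle between the x axis of tray and the x axis of feeder, either way round below 0.3 rad and value of joint trap below 0.06 rad and z of dish_orange1 in the frame of wheel between -0.004 and 0.01 m and horizontal distance between each of dish_orange1, dish_orange2 and feeder below 0.09 m and z of dish_orange2 in the frame of wheel between -0.004 and 0.01 m and angle between media_bottle's own z axis and vertical below 0.1 rad and distance of media_bottle from where it was at the start of the episode above 0.04 m); the robot touches nothing.
It fails at once if a flask, the amber bottle, the tip box, the tube rack or the pipette controller is shifted by more than 30 mm (distance of any of amber_bottle, flask1, flask2, tip_box, tube_rack, pipettor from where it was at the start of the episode above 0.03 m).
It fails at once if a orange dish is dropped out of the wheel (height (world z) of any of dish_orange1, dish_orange2 below 0.12 m).
It fails at once if the media bottle is knocked over (angle between media_bottle's own z axis and vertical above 0.5 rad).
It also fails if it takes over 64 s, if anything falls off the work surface, if the arm or the gripper's body presses on something with over 40 N, if the wrist force passes 120 N, or if a joint passes its speed limit or range.

### The arm

A 6-joint arm with a two-finger parallel gripper is mounted at the origin on the work surface. World frame = base frame: x ahead of the robot, y to its left, z up, the work surface at z = 0. Lengths are in m, angles in rad, forces in N, time in s.
With the tool pointing down it reaches from about 0.4 to 0.825 m from the base axis. Payload 7 kg.
Tool frame: the origin (TCP) lies at the very end of the fingers, on their centre line; the grasp point (between the pads) lies 19 mm behind it (arm.pinch_z is the z of the grasp point in the tool frame, in m); z points along the fingers, y is the direction in which the jaws open and shut (so a half turn about z gives the same grasp; the last joint's range is limited). The gripper opens to 88 mm and grips with 3 to 60 N. Pads are 19 mm wide; open, the fingers measure 130 mm over their backs; the gripper's body (78 mm by 193 mm) begins 47 mm behind the grasp point.
Start: joints at [-0.881, 0.359, 0.012, 0, -1.224, -0.288], TCP at [0.264, -0.621, 0.227] pointing down, gripper open.
Joint ranges: [-3.07, 3.07], [-1.43, 2.12], [-1.02, 1.25], [-3.03, 1.67], [-3.05, -0], [-3.03, 3.03]. Speed limits (rad/s): [2.39, 2.39, 3.01, 3.14, 3.14, 3.14].

### API

Orientations are given as [roll, pitch, yaw] about the fixed x, y, z axes, in that order (R = Rz(yaw) Ry(pitch) Rx(roll)).
In Python, from station import arm gives the robot as it stands.
- The arm moves only by the tool drive_tool, never from a script. Its argument "targets" is a list of rows, each a list of 6 numbers: the shift along the world's x, y, z in units of 0.04 m (1.0 is 0.04 m), then the turn, a rotation vector about the world's x, y, z in units of 6 degrees (1.0 is 6 degrees). In form: [[x, y, z, wx, wy, wz], ...]. A call has 1 to 5 rows; each row shifts and turns the commanded pose from where the row before left it; what a row does not reach is not made up. A row lasts 1/8 s, in which the tool goes at most 62.5 mm and 10.7 degrees, less where a joint would pass 70% of its speed; a pose out of reach is approached as far as the arm can. A call with a number of a shift or a turn outside -1 to 1 is refused whole. A call with a gripper value outside its range is refused whole. "claw" is the opening, from 0 (shut) to 1 (fully open), set as the call begins (left out, the last holds). The fingers move at their own pace and stop on an object; "newtons" is the grip in N (left out, the last holds). Time passes only in rows, so rows that do not move let the fingers close. It gives the time, the measured TCP pose, the force and the opening at its end, in the units of the state.
- arm.get_state(): the state, without advancing time (a new reading comes with each control period).
- arm.grab_frame(name): name is "scene" or "side" or "wrist"; returns (picture, depth): 480x640x3 uint8, red, green, blue; 480x640 float32, m along the optical axis (not along the pixel's ray), 0 where there is no reading.
- arm.get_calibration(name): a dict with "mtx" (3x3 intrinsics, pixels), "dist_coeffs" ([k1, k2, p1, p2, k3] as OpenCV has them; the pictures are not rectified), "origin" and "rotation" of the camera in the world. Camera axes: x right, y up, looking along -z (the intrinsics and any distortion apply to the point x, -y, -z); pixel columns grow to the right and rows downward; lengths in m; the calibration is good to about 2 mm. A picture is of the moment at which its call begins: read the wrist's pose just before it. get_calibration takes no time and is no camera call; for the wrist camera it gives the pose at the moment of the call.
- arm.job_done(): hands the job in, once; it reports no verdict.
Trained networks look in the newest picture that a camera, given by its name, has taken for a name from the list of things; names that differ only in an ending like _2 or _b are one class to them, and where a whole thing is asked for, a point or a joint stands for the part that bears it (a point fixed in the world has none). Each returns a list of dicts, best first, with "score" (0 to 1); they miss things now and then, are a little off and sometimes report something else, mostly with a low value. They report only what shows in the picture. A call takes as long as a camera call. They do not tell look-alikes from the thing itself.
- arm.search_frame(target, camera): "point" ([x, y, z] in m, in the coordinates of the camera as it stood for that picture, good to about 4 mm: the middle of the surface that is visible of it).
- arm.cut_out(target, camera): "pixels" (480x640 bool, what is visible of it).
- arm.landmark_of(target, camera): "point" ([x, y, z] in m, in the coordinates of the camera as it stood for that picture, good to about 4 mm: a listed point, or the origin of a listed thing).
The state is a dict: "t": time; "q": joint angles; "qd": joint speeds; "joint_efforts": joint torques, N m; "eef_pos": TCP position; "ee_rot": TCP orientation; "force": force on the tool from outside, world axes, zero at the start; "moment": the same for the moment, N m; "width": finger opening in m.
Only numpy, scipy, OpenCV 4.12 (cv2) and the standard library are available. Lean on these libraries where they do the work, as an engineer would, in place of code of your own. Each camera call takes 0.05 s, during which the arm holds its last target. There are 200 camera calls.

## Working session

There is one attempt and no reset: what is moved stays moved. The work goes in short steps, Python scripts to look and compute and a tool call to move; the robot and the scene stay as the last step left them, time stands still between calls to the robot, and variables do not carry over. Pictures are saved under pics/ and viewed, about 8 in all and at most 12, crops included, and the job is handed in when it is done.

Besides the shell and the picture viewer there is one more tool, called after "Request:" as name(argument=value, ...) on one line, values as JSON. drive_tool: Moves the arm, as the interface text tells. Shifts and turns lie within -1 to 1; 1 stands for 0.04 m of shift or 6 degrees of turn. Its arguments: {"type":"object","properties":{"targets":{"type":"array"},"claw":{"type":"number"},"newtons":{"type":"number"}},"required":["targets"]}

```bash
mkdir -p pics
cat > h.py <<'E'
import numpy as np, cv2
from station import arm
from scipy.spatial.transform import Rotation as R
def grab(n):
    c=arm.get_calibration(n); im,d=arm.grab_frame(n); return c,im,d
def w(c,p): return np.array(c["rotation"])@np.array(p)+np.array(c["origin"])
def px2w(c,u,v,z):
    n=cv2.undistortPoints(np.array([[[u,v]]],float),np.array(c["mtx"]),np.array(c["dist_coeffs"]))[0,0]
    return w(c,[n[0]*z,-n[1]*z,-z])
def cloud(c,d):
    v,u=np.nonzero(d>0); n=cv2.undistortPoints(np.stack([u,v],1)[:,None].astype(float),np.array(c["mtx"]),np.array(c["dist_coeffs"]))[:,0]
    z=d[v,u]; P=np.stack([n[:,0]*z,-n[:,1]*z,-z],1); return P@np.array(c["rotation"]).T+np.array(c["origin"]),u,v
def save(n,im): cv2.imwrite("pics/"+n+".png",cv2.cvtColor(im,cv2.COLOR_RGB2BGR))
E
cat > a.py <<'E'
from h import *
np.set_printoptions(precision=4,suppress=True)
ims=[]
for n in ["scene","side"]:
    c,im,d=grab(n); ims.append(im); np.savez(n+".npz",im=im,d=d); print(n,c["origin"])
    for t in ["feeder","drop_hole","chute_end","crank","paddle","dish_blue","dish_orange1","tray","tray_board","tray_front","media_bottle","flask1","amber_bottle","tip_box","tube_rack","pipettor"]:
        for r in arm.landmark_of(t,n)[:3]: print(t,round(r["score"],2),w(c,r["point"]))
    save(n,im)
print(arm.get_state())
E
python3 a.py
```

```text
scene [0.8327 0.3261 0.9866]
feeder 0.67 [-1.5459 -2.0525 -1.392 ]
drop_hole 0.64 [-1.3517 -1.8583 -1.1978]
chute_end 0.9 [-1.7007 -2.2073 -1.5468]
chute_end 0.69 [-2.4979 -3.0045 -2.344 ]
chute_end 0.22 [-2.1535 -2.66   -1.9995]
crank 0.76 [-1.0114 -1.5179 -0.8574]
crank 0.52 [-2.22   -2.7266 -2.0661]
paddle 0.68 [-1.4007 -1.9072 -1.2468]
dish_blue 0.79 [-1.2664 -1.773  -1.1125]
dish_orange1 0.63 [-1.323  -1.8296 -1.1691]
dish_orange1 0.59 [-1.139  -1.6456 -0.9851]
tray 0.59 [-2.2099 -2.7165 -2.056 ]
tray 0.25 [-1.6944 -2.2009 -1.5404]
tray_board 0.97 [-2.0951 -2.6017 -1.9412]
tray_front 0.58 [-2.1235 -2.63   -1.9695]
media_bottle 0.8 [-1.9857 -2.4923 -1.8318]
media_bottle 0.71 [-2.2982 -2.8047 -2.1442]
media_bottle 0.69 [-2.3883 -2.8949 -2.2344]
flask1 0.81 [-1.8803 -2.3869 -1.7264]
flask1 0.69 [-2.1941 -2.7007 -2.0402]
flask1 0.53 [-1.1352 -1.6418 -0.9813]
amber_bottle 0.68 [-1.3177 -1.8243 -1.1638]
amber_bottle 0.64 [-2.4554 -2.962  -2.3015]
amber_bottle 0.57 [-1.1485 -1.6551 -0.9946]
tip_box 0.81 [-2.4535 -2.96   -2.2995]
tube_rack 0.74 [-2.1475 -2.654  -1.9935]
tube_rack 0.73 [
[... 662 characters left out ...]
.3309]
flask1 0.6 [ 0.3589 -1.2759  0.8775]
amber_bottle 0.68 [ 0.502  -1.1327  1.0206]
amber_bottle 0.66 [ 0.5016 -1.1332  1.0202]
tube_rack 0.74 [ 0.7946 -0.8402  1.3132]
pipettor 0.79 [ 0.3154 -1.3194  0.834 ]
pipettor 0.73 [ 0.3618 -1.273   0.8804]
{'t': 1.7, 'q': array([-0.8809,  0.3586,  0.0119,  0.    , -1.2241, -0.2881]), 'qd': array([ 0.0023, -0.0002,  0.0008, -0.    ,  0.0008, -0.0012]), 'joint_efforts': array([  0.0006, -58.2373,  29.3289,   7.0024,   0.0125,  -0.    ]), 'eef_pos': array([ 0.2639, -0.6212,  0.2266]), 'ee_rot': array([ 3.1416, -0.    , -2.7398]), 'force': array([ 0.539 , -0.1509,  0.2668]), 'moment': array([ 0.0102, -0.0186,  0.0028]), 'width': 0.08761502240329114}
```

```bash
sed -i 's/^def grab/def rm(c):\n    r=np.array(c["rotation"],float); return r if r.shape==(3,3) else R.from_euler("xyz",r).as_matrix()\ndef grab/; s/np.array(c\["rotation"\])/rm(c)/g' h.py
python3 -c "
from h import *
print(arm.get_calibration('scene'),arm.get_calibration('side'))"
sed -i 's/for n in \["scene","side"\]/for n in ["scene"]/; s/for r in arm.landmark_of(t,n)\[:3\]/for r in [q for q in arm.landmark_of(t,n)[:3] if q["score"]>.3]/' a.py; python3 a.py
```

```text
{'mtx': array([[457.26804208,   0.        , 319.73365202],
       [  0.        , 457.26804208, 244.77997372],
       [  0.        ,   0.        ,   1.        ]]), 'dist_coeffs': array([-0.10609881,  0.        ,  0.        ,  0.        ,  0.        ]), 'origin': array([0.83270702, 0.3261392 , 0.98662945]), 'rotation': array([ 0.58079196, -0.00889838,  2.48862571])} {'mtx': array([[580.51759514,   0.        , 314.98074509],
       [  0.        , 580.51759514, 230.45428847],
       [  0.        ,   0.        ,   1.        ]]), 'dist_coeffs': array([-0.05331026,  0.        ,  0.        ,  0.        ,  0.        ]), 'origin': array([ 0.33747015, -1.29731561,  0.8560662 ]), 'rotation': array([ 1.06623039e+00,  4.69574119e-04, -1.17198197e-01])}
scene [0.8327 0.3261 0.9866]
feeder 0.76 [ 0.5387  0.1861 -0.0067]
drop_hole 0.89 [0.5346 0.1098 0.135 ]
chute_end 0.63 [0.5326 0.0198 0.0394]
chute_end 0.47 [ 0.5194 -0.3066  0.0748]
crank 0.87 [0.6385 0.1885 0.2301]
crank 0.56 [ 0.5394  0.1882 -0.0074]
paddle 0.74 [0.4564 0.0327 0.1864]
paddle 0.46 [ 0.3401 -0.2131 -0.001 ]
dish_blue 0.79 [0.6085 
[... 456 characters left out ...]
177  0.0053]
flask1 0.62 [ 0.3398 -0.2132 -0.0041]
amber_bottle 0.74 [0.536  0.27   0.1317]
tip_box 0.79 [ 0.574  -0.4623  0.001 ]
tube_rack 0.88 [ 0.7429 -0.2975 -0.0011]
tube_rack 0.58 [ 0.523  -0.3102  0.0742]
pipettor 0.55 [ 0.2926 -0.4169 -0.0003]
{'t': 2.55, 'q': array([-0.8809,  0.3586,  0.0119,  0.    , -1.2241, -0.2881]), 'qd': array([ 0.0009, -0.0002, -0.0003,  0.0013,  0.0001,  0.0001]), 'joint_efforts': array([  0.0004, -58.2371,  29.3295,   7.0024,   0.0125,  -0.    ]), 'eef_pos': array([ 0.2639, -0.6212,  0.2265]), 'ee_rot': array([ 3.1415, -0.    , -2.7398]), 'force': array([-0.8252,  0.2578, -0.7946]), 'moment': array([ 0.0508,  0.0049, -0.0392]), 'width': 0.0877077800176679}
```

View pics/scene.png

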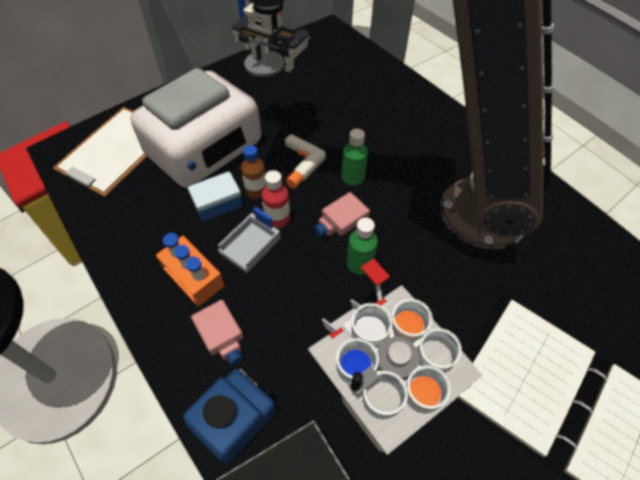

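View pics/side.png

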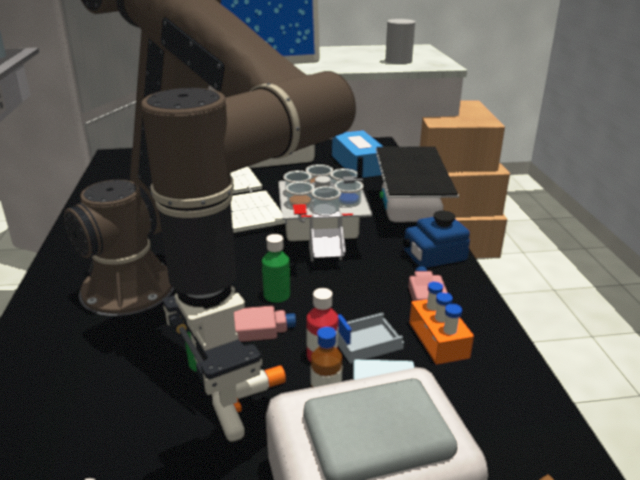

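```bash
cat > b.py <<'E'
from h import *
np.set_printoptions(precision=4,suppress=True)
c,im,d=grab("side")
for t in ["feeder","drop_hole","chute_end","paddle","crank","tray","tray_board","tray_front","media_bottle","amber_bottle"]:
    for r in [q for q in arm.landmark_of(t,"side")[:3] if q["score"]>.3]: print(t,round(r["score"],2),w(c,r["point"]))
# top-down map, 2mm px: x 0.2..0.9 right, y -0.6..0.35 up
H=np.zeros((475,350,3),np.uint8); Z=np.full((475,350),-1.)
for n in ["side","scene"]:
    f=np.load(n+".npz"); P,u,v=cloud(arm.get_calibration(n),f["d"]); np.save(n+"_P.npy",P)
    a=((P[:,0]-.2)/.002).astype(int); b=((.35-P[:,1])/.002).astype(int)
    ok=(a>=0)&(a<350)&(b>=0)&(b<475)&(P[:,2]<.3)
    for i in np.nonzero(ok)[0]:
        if P[i,2]>Z[b[i],a[i]]: Z[b[i],a[i]]=P[i,2]; H[b[i],a[i]]=f["im"][v[i],u[i]]
for i in range(0,350,50): H[:,i]=H[:,i]//2+60
for i in range(25,475,50): H[i]=H[i]//2+60
Zc=cv2.applyColorMap(np.clip(Z/.25*255,0,255).astype(np.uint8),cv2.COLORMAP_JET)
save("top",np.hstack([H,Zc[:,:,::-1]]))
np.save("Z.npy",Z)
E
python3 b.py
```

```text
feeder 0.61 [ 0.532   0.1834 -0.0008]
drop_hole 0.65 [0.534  0.1099 0.1386]
chute_end 0.75 [0.5265 0.0247 0.0411]
paddle 0.58 [0.4516 0.0255 0.1847]
paddle 0.51 [ 0.518  -0.3069  0.0789]
crank 0.37 [ 0.5312  0.1864 -0.0005]
tray 0.7 [0.5346 0.1117 0.1407]
tray 0.67 [ 0.5729 -0.2931 -0.0018]
tray_board 0.77 [ 0.5168 -0.3063  0.0808]
tray_front 0.88 [ 0.6398 -0.2754  0.0155]
media_bottle 0.92 [ 0.4675 -0.3254 -0.0012]
media_bottle 0.88 [ 0.3822 -0.0808 -0.0011]
media_bottle 0.62 [ 0.2055 -0.3165  0.0008]
amber_bottle 0.74 [ 0.4618 -0.4401  0.0004]
amber_bottle 0.41 [0.5337 0.1871 0.0001]
```

View pics/top.png

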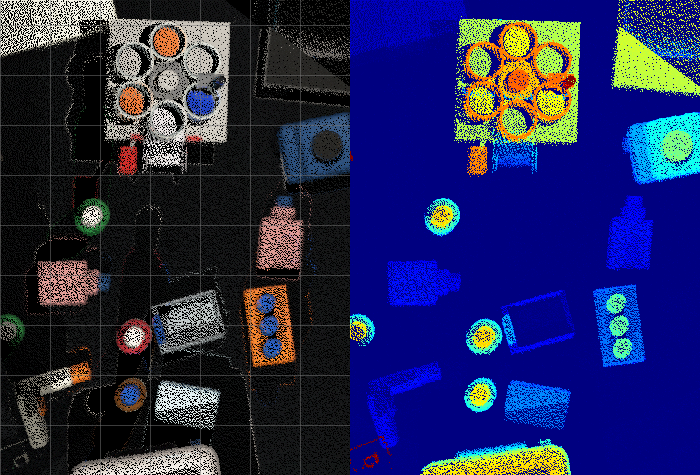

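Request:
drive_tool(targets=[[0.64, 0.92, 0, 0, 0, -1], [0.64, 0.92, 0, 0, 0, -1], [0.64, 0.92, 0, 0, 0, -1], [0.64, 0.92, 0, 0, 0, -1], [0.64, 0.92, 0, 0, 0, -1]], claw=1)

```text
t: 3.72
eef_pos: [0.3927, -0.436, 0.2268]
ee_rot: [-3.141, 0.0, 3.016]
force: [0.4, -0.5, -0.8]
width: 0.0877
```

Request:
drive_tool(targets=[[0.64, 0.92, 0, 0, 0, -1], [0.64, 0.92, 0, 0, 0, -1], [0.63, 0.92, 0, 0, 0, -1], [0, 0, 0, 0, 0, 0]])

```text
t: 4.22
eef_pos: [0.4699, -0.3248, 0.2268]
ee_rot: [3.141, 0.001, 2.708]
force: [-1.1, 0.7, 0.0]
width: 0.0876
```

Request:
drive_tool(targets=[[0, 0, -0.8, 0, 0, 0], [0, 0, -0.8, 0, 0, 0], [0, 0, -0.6, 0, 0, 0]])

```text
t: 4.6
eef_pos: [0.4676, -0.3272, 0.1374]
ee_rot: [-3.142, -0.001, 2.706]
force: [0.3, 0.4, 0.4]
width: 0.0876
```

Request:
drive_tool(targets=[[0, 0, 0, 0, 0, 0], [0, 0, 0, 0, 0, 0], [0, 0, 0, 0, 0, 0], [0, 0, 0, 0, 0, 0]], claw=0, newtons=25)

```text
t: 5.1
eef_pos: [0.4688, -0.327, 0.1395]
ee_rot: [3.141, 0.002, 2.706]
force: [0.2, 1.0, -0.2]
width: 0.0531
```

Request:
drive_tool(targets=[[0, 0, 0, 0, 0, 0], [0, 0, 0, 0, 0, 0], [0, 0, 0, 0, 0, 0]])

```text
t: 5.48
eef_pos: [0.4688, -0.3266, 0.1389]
ee_rot: [3.141, 0.001, 2.706]
force: [0.4, 2.6, 3.3]
width: 0.0373
```

Request:
drive_tool(targets=[[0, 0, 0.5, 0, 0, 0], [0, 0, 0.8, 0, 0, 0], [0, 0, 0.9, 0, 0, 0], [0, 0, 0.6, 0, 0, 0], [0, 0, 0, 0, 0, 0]])

```text
t: 6.1
eef_pos: [0.4688, -0.327, 0.2515]
ee_rot: [3.141, 0.002, 2.706]
force: [-0.2, 0.5, -4.1]
width: 0.0374
```

Request:
drive_tool(targets=[[0.3, 0.4, 0, 0, 0, -1], [0.59, 0.77, 0, 0, 0, -1], [0.59, 0.77, 0, 0, 0, -1], [0.59, 0.77, 0, 0, 0, -1], [0.59, 0.77, 0, 0, 0, -1]])

```text
t: 6.72
eef_pos: [0.5743, -0.1863, 0.2479]
ee_rot: [-3.139, -0.003, 2.178]
force: [-0.2, -0.6, -4.4]
width: 0.0378
```

Request:
drive_tool(targets=[[0.59, 0.77, 0, 0, 0, -1], [0.59, 0.77, 0, 0, 0, -1], [0.31, 0.42, 0, 0, 0, -1], [0, 0, -0.6, 0, 0, 0], [0, 0, -0.9, 0, 0, 0]])

```text
t: 7.35
eef_pos: [0.634, -0.1087, 0.1881]
ee_rot: [-3.14, -0.001, 1.868]
force: [-0.2, 0.2, -4.3]
width: 0.0377
```

Request:
drive_tool(targets=[[0, 0, -0.8, 0, 0, 0], [0, 0, -0.3, 0, 0, 0], [0, 0, -0.1, 0, 0, 0], [0, 0, 0, 0, 0, 0]])

```text
t: 7.85
eef_pos: [0.6348, -0.1093, 0.1431]
ee_rot: [3.141, 0.0, 1.868]
force: [0.2, 0.1, -3.1]
width: 0.0376
```

Request:
drive_tool(targets=[[0, 0, -0.06, 0, 0, 0], [0, 0, -0.05, 0, 0, 0], [0, 0, 0, 0, 0, 0]])

```text
t: 8.22
eef_pos: [0.6348, -0.1093, 0.1389]
ee_rot: [3.14, 0.0, 1.868]
force: [0.9, 0.0, -1.3]
width: 0.0374
```

Request:
drive_tool(targets=[[0, 0, 0, 0, 0, 0], [0, 0, 0, 0, 0, 0], [0, 0, 0, 0, 0, 0], [0, 0, 0, 0, 0, 0]], claw=1)

```text
t: 8.72
eef_pos: [0.6344, -0.1093, 0.1383]
ee_rot: [3.141, 0.0, 1.868]
force: [-0.6, 0.3, 0.1]
width: 0.072
```

Request:
drive_tool(targets=[[0, 0, 0.6, 0, 0, 0], [0, 0, 0.8, 0, 0, 0], [-0.6, -0.7, 0, 0, 0, 0], [-0.9, -1, 0, 0, 0, 0], [-0.9, -1, 0, 0, 0, 0]])

```text
t: 9.35
eef_pos: [0.5374, -0.218, 0.1942]
ee_rot: [3.141, 0.0, 1.869]
force: [1.4, -1.0, -0.6]
width: 0.0877
```

```bash
cat > c.py <<'E'
from h import *
np.set_printoptions(precision=4,suppress=True)
print(arm.get_state()["eef_pos"])
for n in ["side","scene","wrist"]:
    c,im,d=grab(n); save(n+"2",im)
    for t in ["media_bottle","tray_board","tray_front"]:
        for r in [q for q in arm.landmark_of(t,n)[:3] if q["score"]>.4]: print(n,t,round(r["score"],2),w(c,r["point"]))
    P,u,v=cloud(c,d)
    # blue grip top & tray edges
    m=(abs(P[:,0]-.52)<.05)&(abs(P[:,1]+.306)<.06)&(P[:,2]>.068)&(P[:,2]<.085)
    if m.sum()>20: print("grip",m.sum(),P[m].mean(0),cv2.minAreaRect((P[m][:,:2]*1000).astype(np.float32)))
E
python3 c.py
```

```text
[ 0.5374 -0.218   0.1942]
side media_bottle 0.81 [ 0.6371 -0.1083 -0.0004]
side media_bottle 0.72 [ 0.3819 -0.0814 -0.0006]
side media_bottle 0.57 [ 0.2062 -0.3174 -0.0027]
side tray_board 0.9 [ 0.5182 -0.3107  0.0767]
side tray_board 0.62 [ 0.6366 -0.1076 -0.0005]
side tray_front 0.93 [ 0.6397 -0.2779  0.0155]
side tray_front 0.6 [ 0.4591 -0.4399  0.0023]
grip 112 [ 0.5146 -0.3145  0.0756] ((515.0582885742188, -311.4451904296875), (11.644357681274414, 57.14093780517578), 16.110544204711914)
scene media_bottle 0.81 [ 0.3821 -0.0826 -0.0039]
scene media_bottle 0.7 [ 0.6376 -0.1064 -0.    ]
scene tray_board 0.92 [ 0.523  -0.3065  0.0728]
scene tray_front 0.72 [ 0.6406 -0.275   0.0131]
grip 23 [ 0.5153 -0.2856  0.0744] ((515.1759033203125, -287.6022644042969), (12.016392707824707, 12.979415893554688), 5.3388261795043945)
wrist media_bottle 0.8 [ 0.6353 -0.1089  0.0002]
wrist media_bottle 0.62 [ 0.3441 -0.2149 -0.0012]
wrist tray_board 0.87 [ 0.5176 -0.3131  0.0764]
wrist tray_board 0.71 [ 0.6347 -0.1083 -0.0025]
wrist tray_front 0.93 [ 0.6403 -0.2764  0.0185]
grip 727 [ 0.5175 -0.301   0.076 ] ((517.9642944335938, -304.69842529296875), (10.305331230163574, 45.947513580322266), 14.941251754760742)
```

Request:
drive_tool(targets=[[-0.16, -0.78, 0, 0, 0, 0], [-0.16, -0.78, 0, 0, 0, 0], [-0.16, -0.77, 0, 0, 0, 0], [0, 0, -0.9, 0, 0, 0], [0, 0, -0.9, 0, 0, 0]])

```text
t: 10.58
eef_pos: [0.5194, -0.3108, 0.1215]
ee_rot: [3.141, 0.0, 1.867]
force: [0.1, 0.8, 0.1]
width: 0.0874
```

Request:
drive_tool(targets=[[0, 0, -0.9, 0, 0, 0], [0, 0, -0.7, 0, 0, 0], [0, 0, -0.25, 0, 0, 0]])

```text
t: 10.95
eef_pos: [0.5183, -0.31, 0.0463]
ee_rot: [-3.139, -0.002, 1.868]
force: [-0.7, 0.1, 0.8]
width: 0.0876
```

Request:
drive_tool(targets=[[0, 0, 0, 0, 0, 0], [0, 0, 0, 0, 0, 0], [0, 0, 0, 0, 0, 0], [0, 0, 0, 0, 0, 0], [0, 0, 0, 0, 0, 0]], claw=0, newtons=30)

```text
t: 11.58
eef_pos: [0.5193, -0.3105, 0.0486]
ee_rot: [3.141, 0.0, 1.868]
force: [-0.5, 0.5, -0.4]
width: 0.0437
```

Request:
drive_tool(targets=[[0, 0, 0, 0, 0, 0], [0, 0, 0, 0, 0, 0], [0, 0, 0, 0, 0, 0], [0, 0, 0, 0, 0, 0], [0, 0, 0, 0, 0, 0]])

```text
t: 12.2
eef_pos: [0.5192, -0.3104, 0.0481]
ee_rot: [-3.142, -0.0, 1.868]
force: [-0.0, 0.4, -0.4]
width: 0.0099
```

```bash
cat > e.py <<'E'
from h import *
from scipy.optimize import least_squares
for n in ["scene","side"]:
    P=np.load(n+"_P.npy")
    m=(abs(P[:,2]-.14)<.006)&(abs(P[:,0]-.535)<.16)&(abs(P[:,1]-.186)<.16); Q=P[m]
    print(n,cv2.minAreaRect((Q[:,:2]*1000).astype(np.float32)),np.median(Q[:,2]))
    m=(abs(P[:,2]-.19)<.005)&(np.hypot(P[:,0]-.536,P[:,1]-.185)<.13)&(np.hypot(P[:,0]-.636,P[:,1]-.187)>.02); Q=P[m]
    def f(p):
        a=p[2]+np.arange(6)*np.pi/3; C=p[:2]+.078*np.c_[np.cos(a),np.sin(a)]
        return abs(np.linalg.norm(Q[:,None,:2]-C,axis=2)-.035).min(1)
    best=min((least_squares(f,[.536,.186,a],loss="soft_l1",f_scale=.003) for a in np.radians(range(-60,0,10))),key=lambda r:r.cost)
    print("wheel",best.x,np.degrees(best.x[2]),best.cost/len(Q),len(Q))
F=np.array([[0,0],[-78,0],[-168,0],[-161,75]])/1000
for pts in ([[.5387,.1861],[.5346,.1098],[.5326,.0198],[.4564,.0327]],[[.532,.1834],[.534,.1099],[.5265,.0247],[.4516,.0255]]):
    pts=np.array(pts)
    r=least_squares(lambda p:((F@np.array([[np.cos(p[2]),np.sin(p[2])],[-np.sin(p[2]),np.cos(p[2])]])+p[:2])-pts).ravel(),[.535,.185,1.5]); print(r.x,np.degrees(r.x[2]))
E
python3 e.py
```

```text
scene ((535.84228515625, 177.26039123535156), (264.7738342285156, 242.73785400390625), 88.50628662109375) 0.1380006671846733
wheel [ 0.53674146  0.18914481 -0.52913725] -30.31733094047007 1.1858052681905507e-05 2536
side ((531.1742553710938, 176.65411376953125), (275.3904724121094, 240.90505981445312), 88.14278411865234) 0.13975940802651365
wheel [ 0.53088526  0.18552634 -0.52678389] -30.182493724836412 9.15438264149956e-06 842
[0.53923431 0.18782171 1.522312  ] 87.22205277692036
[0.53268358 0.1870458  1.54213116] 88.3576066554864
```

Request:
drive_tool(targets=[[0, 0, 0.3, 0, 0, 0], [0, 0, 0.4, 0, 0, 0], [0, 0, 0, 0, 0, 1], [0, 0, 0, 0, 0, 1], [0, 0, 0, 0, 0, 1]])

```text
t: 12.82
eef_pos: [0.5195, -0.3105, 0.0775]
ee_rot: [3.141, 0.001, 2.186]
force: [-0.0, -0.3, -2.4]
width: 0.01
```

Request:
drive_tool(targets=[[0, 0, 0, 0, 0, 1], [0, 0, 0, 0, 0, 1], [0, 0, 0, 0, 0, 1], [0, 0, 0, 0, 0, 1], [0, 0, 0, 0, 0, 1]])

```text
t: 13.45
eef_pos: [0.5195, -0.3105, 0.0775]
ee_rot: [3.141, 0.001, 2.709]
force: [-0.7, -0.1, -2.8]
width: 0.0098
```

Request:
drive_tool(targets=[[0, 0, 0, 0, 0, 1], [0, 0, 0, 0, 0, 1], [0, 0, 0, 0, 0, 1], [0, 0, 0, 0, 0, 0.8]])

```text
t: 13.95
eef_pos: [0.5195, -0.3106, 0.0775]
ee_rot: [-3.141, 0.001, 3.107]
force: [0.2, 0.8, -3.5]
width: 0.0099
```

Request:
drive_tool(targets=[[0.03, 0.4, 0, 0, 0, 0], [0.03, 0.9, 0, 0, 0, 0], [0.03, 0.9, 0, 0, 0, 0], [0.03, 0.9, 0, 0, 0, 0], [0.03, 0.9, 0, 0, 0, 0]])

```text
t: 14.58
eef_pos: [0.5253, -0.1486, 0.077]
ee_rot: [3.141, 0.001, 3.102]
force: [0.8, 0.6, -2.3]
width: 0.0098
```

Request:
drive_tool(targets=[[0, 0.6, 0, 0, 0, 0], [0, 0.26, 0, 0, 0, 0], [0, 0, -0.4, 0, 0, 0], [0, 0, -0.25, 0, 0, 0], [0, 0, 0, 0, 0, 0]])

```text
t: 15.2
eef_pos: [0.5244, -0.1168, 0.0489]
ee_rot: [-3.141, -0.002, 3.102]
force: [-0.7, -0.9, -2.4]
width: 0.0099
```

```bash
cat > g.py <<'E'
from h import *
np.set_printoptions(precision=4,suppress=True)
s=arm.get_state(); print(s["t"],s["eef_pos"],s["ee_rot"],s["force"])
for n in ["side","scene"]:
    c,im,d=grab(n); save(n+"3",im)
    for t in ["chute_end","tray_front","tray_board"]:
        for r in [q for q in arm.landmark_of(t,n)[:2] if q["score"]>.4]: print(n,t,round(r["score"],2),w(c,r["point"]))
E
python3 g.py
```

```text
15.2 [ 0.5244 -0.1168  0.0489] [-3.1412 -0.0022  3.1024] [-0.7464 -0.8721 -2.3817]
side chute_end 0.6 [0.5284 0.021  0.0465]
side tray_front 0.55 [0.5289 0.0074 0.0152]
side tray_board 0.81 [ 0.5198 -0.1149  0.0777]
scene chute_end 0.78 [0.5319 0.0237 0.0372]
scene tray_front 0.69 [0.5297 0.01   0.0161]
```

Request:
drive_tool(targets=[[0, 0, -0.03, 0, 0, 0], [0, 0, -0.03, 0, 0, 0], [0, 0, 0, 0, 0, 0]])

```text
t: 15.98
eef_pos: [0.5253, -0.116, 0.048]
ee_rot: [-3.142, 0.0, 3.104]
force: [-0.8, -0.2, 0.2]
width: 0.0099
```

Request:
drive_tool(targets=[[0, 0, 0, 0, 0, 0], [0, 0, 0, 0, 0, 0], [0, 0, 0, 0, 0, 0], [0, 0, 0, 0, 0, 0], [0, 0, 0, 0, 0, 0]], claw=0.6)

```text
t: 16.6
eef_pos: [0.5252, -0.116, 0.0478]
ee_rot: [3.142, 0.0, 3.104]
force: [1.0, -0.2, 0.4]
width: 0.0507
```

Request:
drive_tool(targets=[[0, 0, 0.5, 0, 0, 0], [0, 0, 1, 0, 0, 0], [0, 0, 1, 0, 0, 0], [0, 0, 1, 0, 0, 0], [0, 0, 1, 0, 0, 0]])

```text
t: 17.23
eef_pos: [0.5249, -0.116, 0.2292]
ee_rot: [3.141, 0.0, 3.104]
force: [1.3, 0.7, 0.5]
width: 0.0527
```

Request:
drive_tool(targets=[[0.2, 0.6, 0.6, 0, 0, 0], [0.36, 0.94, 0.7, 0, 0, 0], [0.36, 0.94, 0.3, 0, 0, 0], [0.36, 0.94, 0, 0, 0, 0], [0.36, 0.94, 0, 0, 0, 0]], claw=1)

```text
t: 17.85
eef_pos: [0.591, 0.0596, 0.292]
ee_rot: [3.141, 0.0, 3.104]
force: [0.3, 0.2, -0.0]
width: 0.0872
```

```bash
cat > k.py <<'E'
from h import *
from scipy.optimize import least_squares
np.set_printoptions(precision=4,suppress=True)
import sys; tag=sys.argv[1]
s=arm.get_state(); print(s["t"],s["eef_pos"],s["ee_rot"],s["q"])
def an(P,n):
    m=(P[:,2]>.248)&(P[:,2]<.262)&(np.hypot(P[:,0]-.535,P[:,1]-.187)<.13)
    if m.sum()>10: print(n,"posttop",m.sum(),np.median(P[m],0),P[m].min(0),P[m].max(0))
    m=(abs(P[:,2]-.19)<.005)&(np.hypot(P[:,0]-.535,P[:,1]-.187)<.125); Q=P[m]
    if len(Q)<200: return
    def f(p):
        a=p[2]+np.arange(6)*np.pi/3; C=p[:2]+.078*np.c_[np.cos(a),np.sin(a)]
        return abs(np.linalg.norm(Q[:,None,:2]-C,axis=2)-.035).min(1)
    b=min((least_squares(f,[.535,.187,a],loss="soft_l1",f_scale=.003) for a in np.radians(range(-60,0,10))),key=lambda r:r.cost)
    print(n,"wheel",b.x[:2],np.degrees(b.x[2]),b.cost/len(Q),len(Q))
for n in ["scene","side","wrist"]:
    c,im,d=grab(n); save(n+tag,im); P,u,v=cloud(c,d); an(P,n)
    for t in (["crank","dish_blue","drop_hole","paddle"] ):
        for r in [q for q in arm.landmark_of(t,n)[:2] if q["score"]>.5]: print(n,t,round(r["score"],2),w(c,r["point"]))
E
python3 k.py 4
```

```text
17.85 [0.591  0.0596 0.292 ] [3.1412 0.0004 3.1035] [ 0.4293  0.1907 -0.0697 -0.0001 -1.3098 -2.0381]
scene posttop 94 [0.6428 0.1893 0.2543] [0.6335 0.1803 0.2481] [0.6499 0.197  0.2578]
scene wheel [0.537  0.1891] -30.365620568943793 1.252181189431167e-05 2564
scene crank 0.59 [0.6418 0.1882 0.2322]
scene dish_blue 0.84 [0.6075 0.1489 0.1423]
scene drop_hole 0.71 [0.5326 0.1118 0.1365]
scene paddle 0.91 [0.4577 0.0303 0.1846]
side posttop 18 [0.6381 0.1833 0.2538] [0.6333 0.1732 0.2485] [0.6434 0.1961 0.2569]
side wheel [0.5313 0.1856] -30.313208682782093 8.966364764920842e-06 873
side crank 0.68 [0.6377 0.1878 0.2393]
side drop_hole 0.79 [0.5336 0.1121 0.1404]
side paddle 0.87 [0.4505 0.0298 0.1862]
side paddle 0.66 [ 0.7377 -0.3001  0.0013]
wrist wheel [0.5363 0.186 ] -30.36282655588473 8.819416828422394e-06 19022
wrist dish_blue 0.77 [0.6013 0.1412 0.1408]
wrist drop_hole 0.65 [0.5335 0.1069 0.1418]
wrist paddle 0.97 [0.4567 0.0279 0.1885]
```

Request:
drive_tool(targets=[[0.31, 0.8, 0, 0, 0, 0], [0.31, 0.8, 0, 0, 0, 0], [0.31, 0.8, 0, 0, 0, 0], [0.3, 0.78, 0, 0, 0, 0], [0, 0, -0.4, 0, 0, 0]])

```text
t: 19.23
eef_pos: [0.641, 0.1876, 0.2757]
ee_rot: [3.141, 0.001, 3.105]
force: [0.3, -0.9, -0.5]
width: 0.0877
```

Request:
drive_tool(targets=[[0, 0, -0.8, 0, 0, 0], [0, 0, -0.7, 0, 0, 0], [0, 0, 0, 0, 0, 0]])

```text
t: 19.6
eef_pos: [0.6383, 0.1843, 0.213]
ee_rot: [-3.139, -0.005, 3.103]
force: [-0.3, 0.0, 0.8]
width: 0.0875
```

Request:
drive_tool(targets=[[0, 0, 0, 0, 0, 0], [0, 0, 0, 0, 0, 0], [0, 0, 0, 0, 0, 0], [0, 0, 0, 0, 0, 0], [0, 0, 0, 0, 0, 0]], claw=0, newtons=8)

```text
t: 20.23
eef_pos: [0.64, 0.1856, 0.216]
ee_rot: [3.141, 0.0, 3.104]
force: [-0.9, -0.9, -0.4]
width: 0.0433
```

Request:
drive_tool(targets=[[0, 0, 0, 0, 0, 0], [0, 0, 0, 0, 0, 0], [0, 0, 0, 0, 0, 0], [0, 0, 0, 0, 0, 0]])

```text
t: 20.72
eef_pos: [0.64, 0.1856, 0.2157]
ee_rot: [3.142, 0.0, 3.104]
force: [1.7, 0.5, -0.5]
width: 0.0175
```

Request:
drive_tool(targets=[[-0.0125, -0.241, 0, 0, 0, -0.5], [-0.035, -0.239, 0, 0, 0, -0.5], [-0.056, -0.2345, 0, 0, 0, -0.5], [-0.078, -0.2285, 0, 0, 0, -0.5], [-0.0985, -0.2205, 0, 0, 0, -0.5]])

```text
t: 21.35
eef_pos: [0.6291, 0.1391, 0.2157]
ee_rot: [3.141, 0.001, 2.84]
force: [1.4, 1.2, -1.3]
width: 0.0178
```

Request:
drive_tool(targets=[[-0.118, -0.2105, 0, 0, 0, -0.5], [-0.137, -0.1985, 0, 0, 0, -0.5], [-0.155, -0.185, 0, 0, 0, -0.5], [-0.171, -0.17, 0, 0, 0, -0.5], [-0.186, -0.154, 0, 0, 0, -0.5]])

```text
t: 21.98
eef_pos: [0.5983, 0.1023, 0.2158]
ee_rot: [3.141, 0.0, 2.578]
force: [1.3, 1.2, -0.8]
width: 0.0177
```

Request:
drive_tool(targets=[[-0.199, -0.136, 0, 0, 0, -0.5], [-0.2115, -0.1175, 0, 0, 0, -0.5], [0, 0, 0, 0, 0, 0], [0, 0, 0, 0, 0, 0]])

```text
t: 22.48
eef_pos: [0.5817, 0.0922, 0.2158]
ee_rot: [-3.141, -0.0, 2.476]
force: [-0.2, -0.5, -0.5]
width: 0.018
```

```bash
python3 k.py 5
```

```text
22.475 [0.5817 0.0922 0.2158] [-3.1414 -0.      2.4764] [ 0.4889  0.2258 -0.1996  0.0001 -1.1456 -2.7249]
scene wheel [0.5367 0.1892] -34.42652619107593 1.3068863874046822e-05 2190
scene crank 0.63 [0.5819 0.094  0.2322]
scene dish_blue 0.78 [0.5358 0.1054 0.1384]
scene dish_blue 0.67 [0.5819 0.0934 0.2327]
side posttop 58 [0.5844 0.091  0.2543] [0.5534 0.0629 0.2485] [0.604  0.1105 0.2617]
side wheel [0.5309 0.1847] -34.57634281573379 1.1903099256398208e-05 707
side crank 0.88 [0.5787 0.0945 0.2374]
side drop_hole 0.91 [0.5313 0.113  0.1434]
side drop_hole 0.71 [0.5255 0.022  0.0439]
wrist posttop 2183 [0.5778 0.0957 0.2544] [0.5624 0.074  0.248 ] [0.5995 0.1124 0.262 ]
wrist wheel [0.5361 0.1861] -34.34050311034115 1.048418782398622e-05 29918
wrist crank 0.84 [0.5834 0.0935 0.2338]
wrist dish_blue 0.84 [0.5327 0.1057 0.1383]
wrist paddle 0.82 [0.4564 0.0296 0.1914]
```

```bash
cat > m.py <<'E'
from h import *
import sys
from scipy.optimize import least_squares
def dish(n,c,im,d):
    P,u,v=cloud(c,d); h=cv2.cvtColor(im,cv2.COLOR_RGB2HSV)[v,u]
    m=(h[:,0]>105)&(h[:,0]<135)&(h[:,1]>120)&(abs(P[:,2]-.156)<.012)&(np.hypot(P[:,0]-.535,P[:,1]-.11)<.06); Q=P[m]
    if len(Q)<50: return print(n,"few",len(Q))
    (x,y),r=cv2.minEnclosingCircle((Q[:,:2]*1000).astype(np.float32)); print(n,"blue",len(Q),Q.mean(0),x,y,r)
    p=Q[:,:2].copy(); hull=cv2.convexHull((p*1000).astype(np.float32))[:,0]
    s=least_squares(lambda q:np.hypot(*(hull-q).T)-30,[x,y],loss="soft_l1"); print("   hull fit r30",s.x)
if __name__=="__main__":
    for n in ["scene","wrist"]:
        c,im,d=grab(n); save(n+sys.argv[1],im); dish(n,c,im,d)
        for t in ["drop_hole","dish_blue"]:
            for r in [q for q in arm.landmark_of(t,n)[:1]]: print(n,t,round(r["score"],2),w(c,r["point"]))
E
python3 m.py 6
```

```text
scene blue 177 [0.51953156 0.11863649 0.15355943] 524.1253662109375 113.32412719726562 21.982555389404297
   hull fit r30 [531.67745487 103.18739165]
scene dish_blue 0.45 [0.53315307 0.11087261 0.13898109]
wrist blue 9423 [0.53167296 0.10852876 0.15550861] 532.5380249023438 107.95044708251953 29.54601287841797
   hull fit r30 [532.80319215 107.77051444]
wrist dish_blue 0.79 [0.53123583 0.10326016 0.14166722]
```

View pics/wrist6.png

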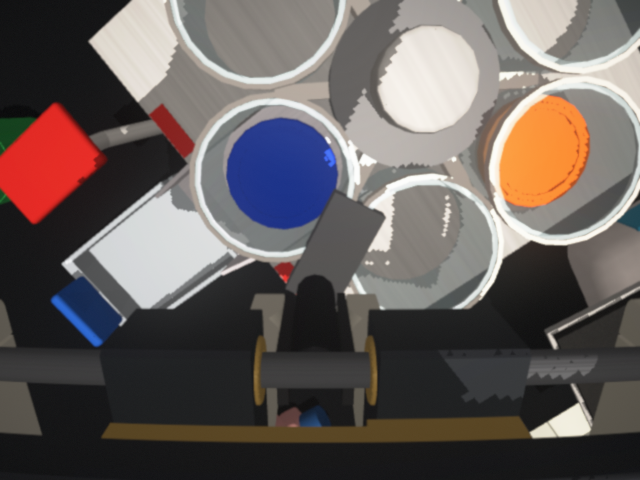

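Request:
drive_tool(targets=[[0, 0, 0, 0, 0, 0], [0, 0, 0, 0, 0, 0], [0, 0, 0, 0, 0, 0], [0, 0, 0, 0, 0, 0]], claw=0.6)

```text
t: 24.02
eef_pos: [0.5816, 0.0922, 0.2158]
ee_rot: [3.142, -0.0, 2.475]
force: [-0.4, 0.7, -0.5]
width: 0.0505
```

Request:
drive_tool(targets=[[0, 0, 0.5, 0, 0, 0], [0, 0, 0.6, 0, 0, 0], [0, 0, 0.6, 0, 0, 0], [-0.2, -0.1, 0, 0, 0, 1], [-0.4, -0.25, 0, 0, 0, 1]])

```text
t: 24.65
eef_pos: [0.5577, 0.0783, 0.2837]
ee_rot: [3.141, 0.0, 2.688]
force: [-0.4, 0.6, -0.4]
width: 0.0525
```

Request:
drive_tool(targets=[[-0.5, -0.3, 0, 0, 0, 1], [-0.5, -0.3, 0, 0, 0, 1], [-0.5, -0.3, 0, 0, 0, 1], [-0.5, -0.3, 0, 0, 0, 1], [-0.5, -0.3, 0, 0, 0, 1]], claw=0)

```text
t: 25.28
eef_pos: [0.4569, 0.0178, 0.2838]
ee_rot: [3.141, 0.0, -3.071]
force: [-0.4, -0.4, 0.5]
width: 0.008
```

Request:
drive_tool(targets=[[0, 0, 0, 0, 0, 1], [0, 0, 0, 0, 0, 1], [0, 0, 0, 0, 0, 1], [0, 0, 0, 0, 0, 1], [0, 0, 0, 0, 0, 1]])

```text
t: 25.9
eef_pos: [0.4576, 0.0182, 0.2839]
ee_rot: [3.142, 0.0, -2.548]
force: [-0.2, -0.9, 0.0]
width: 0.0007
```

```bash
python3 k.py 7; python3 m.py 7
```

```text
25.9 [0.4576 0.0182 0.2839] [ 3.1415  0.0003 -2.5479] [ 0.4718 -0.0447 -0.3467 -0.0001 -1.2686 -1.4488]
scene posttop 81 [0.5831 0.0949 0.2542] [0.5745 0.086  0.2484] [0.5909 0.1029 0.2579]
scene wheel [0.5369 0.1889] -34.47538729699839 1.2076508217395396e-05 2757
scene crank 0.77 [0.5816 0.0953 0.2319]
scene dish_blue 0.65 [ 0.5258 -0.1151  0.0735]
scene dish_blue 0.55 [0.5342 0.1117 0.1392]
scene paddle 0.8 [0.4556 0.0303 0.1872]
side posttop 32 [0.576  0.0884 0.2539] [0.5693 0.0805 0.2482] [0.5856 0.1055 0.2596]
side wheel [0.5312 0.1852] -34.06880595832402 1.1308763226517614e-05 822
side crank 0.63 [0.5817 0.0918 0.239 ]
side drop_hole 0.69 [0.5329 0.1133 0.1394]
side drop_hole 0.62 [ 0.4615 -0.439   0.0003]
wrist wheel [0.5363 0.1865] -33.28916935648772 3.5269233620280528e-06 2603
wrist paddle 0.55 [0.4564 0.0305 0.1856]
scene blue 421 [0.52559151 0.10630288 0.1538891 ] 526.9940795898438 106.3358154296875 28.853565216064453
   hull fit r30 [533.13725381 106.53892112]
scene drop_hole 0.57 [0.53818057 0.18945747 0.14472422]
scene dish_blue 0.62 [0.5335452  0.10742155 0.13988466]
wrist few 0
```

Request:
drive_tool(targets=[[0, 0, 0, 0, 0, 1], [0, 0, 0, 0, 0, 1], [0, 0, 0, 0, 0, 1], [0, 0, 0, 0, 0, 1], [0, 0, 0, 0, 0, 1]])

```text
t: 27.58
eef_pos: [0.4577, 0.0182, 0.2838]
ee_rot: [3.142, -0.0, -2.024]
force: [1.1, 1.2, 0.5]
width: 0.0005
```

Request:
drive_tool(targets=[[0, 0, -0.4, 0, 0, 1], [0, 0, -0.6, 0, 0, 1], [0, 0, -0.6, 0, 0, 1], [0, 0, -0.4, 0, 0, 0.5], [0, 0, -0.2, 0, 0, 0]])

```text
t: 28.2
eef_pos: [0.4573, 0.018, 0.195]
ee_rot: [3.141, -0.001, -1.662]
force: [0.5, -0.3, 0.5]
width: 0.0007
```

Request:
drive_tool(targets=[[0, 0, -0.3, 0, 0, 0], [0, 0, -0.3, 0, 0, 0], [0, 0, -0.3, 0, 0, 0], [0, 0, -0.3, 0, 0, 0], [0, 0, -0.2, 0, 0, 0]])

```text
t: 28.82
eef_pos: [0.4575, 0.0179, 0.139]
ee_rot: [3.141, -0.001, -1.661]
force: [-0.3, -4.9, 3.4]
width: 0.0007
```

Request:
drive_tool(targets=[[0, 0, -0.3, 0, 0, 0], [0, 0, -0.2, 0, 0, 0], [0, 0, -0.1, 0, 0, 0], [0, 0, 0, 0, 0, 0]])

```text
t: 29.32
eef_pos: [0.4578, 0.0184, 0.1157]
ee_rot: [3.142, 0.0, -1.661]
force: [-0.4, 0.1, 4.1]
width: 0.0004
```

Request:
drive_tool(targets=[[0, 0, 0, 0, 0, 0], [0, 0, 0, 0, 0, 0], [0, 0, 0, 0, 0, 0], [0, 0, 0, 0, 0, 0], [0, 0, 0, 0, 0, 0]])

```text
t: 29.95
eef_pos: [0.4578, 0.0182, 0.1158]
ee_rot: [-3.141, 0.0, -1.661]
force: [0.4, -0.3, 3.0]
width: 0.0003
```

```bash
cat > n.py <<'E'
from h import *
import sys
np.set_printoptions(precision=4,suppress=True)
print(arm.get_state()["t"])
ims=[]
for n in ["scene","side"]:
    c,im,d=grab(n); ims.append(im)
    for t in ["dish_blue","tray","tray_front","tray_board","chute_end","paddle","dish_orange1","media_bottle"]:
        for r in [q for q in arm.landmark_of(t,n)[:3] if q["score"]>.45]: print(n,t,round(r["score"],2),w(c,r["point"]))
a=cv2.resize(ims[0][180:460,200:520],(400,350)); b=cv2.resize(ims[1][120:400,200:520],(400,350))
save("n"+sys.argv[1],np.hstack([a,b]))
E
python3 n.py 1
```

```text
29.95
scene dish_blue 0.76 [ 0.5346 -0.0424  0.0029]
scene dish_blue 0.47 [0.6053 0.2284 0.1356]
scene tray 0.69 [ 0.5275 -0.056  -0.0018]
scene tray_front 0.63 [0.5335 0.0108 0.0139]
scene tray_board 0.66 [ 0.5244 -0.1159  0.0732]
scene paddle 0.92 [0.4555 0.0209 0.1102]
scene paddle 0.75 [0.5785 0.0926 0.2354]
scene dish_orange1 0.96 [0.471  0.2342 0.1378]
scene dish_orange1 0.67 [0.6014 0.2286 0.1356]
scene media_bottle 0.83 [ 0.2154 -0.3156 -0.0044]
scene media_bottle 0.76 [ 0.6382 -0.1115 -0.0014]
side tray 0.81 [ 0.5234 -0.0569 -0.0049]
side tray_front 0.92 [0.5311 0.0101 0.0168]
side tray_board 0.91 [ 0.5197 -0.1164  0.0767]
side chute_end 0.9 [0.5296 0.0219 0.0435]
side paddle 0.89 [0.4523 0.0196 0.1103]
side media_bottle 0.75 [ 0.6363 -0.105  -0.0036]
side media_bottle 0.71 [ 0.2062 -0.3171  0.0009]
side media_bottle 0.62 [ 0.3828 -0.0801  0.0023]
```

View pics/n1.png

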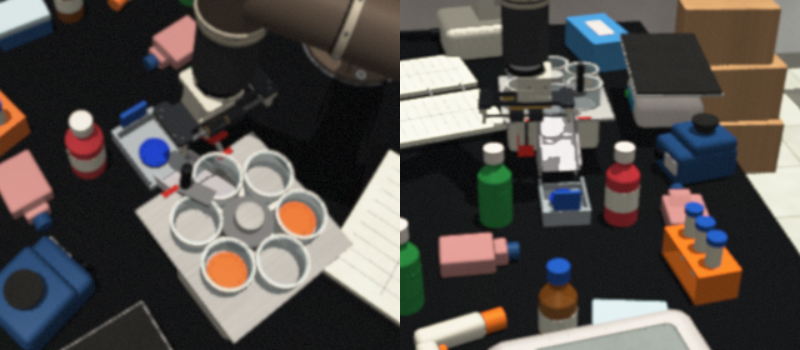

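Request:
drive_tool(targets=[[0, 0, 0.4, 0, 0, 0], [0, 0, 0.5, 0, 0, 0], [0, 0, 0.5, 0, 0, 0], [0, 0, 0.5, 0, 0, 0], [0, 0, 0.5, 0, 0, 0]])

```text
t: 31.48
eef_pos: [0.457, 0.0181, 0.2118]
ee_rot: [3.14, -0.0, -1.661]
force: [0.8, 0.7, -0.7]
width: 0.0007
```

Request:
drive_tool(targets=[[0, 0, 0.8, 0, 0, 0], [0, 0, 0.8, 0, 0, 0], [0, 0, 0.4, 0, 0, 0], [0, 0, 0, 0, 0, 0]])

```text
t: 31.98
eef_pos: [0.4577, 0.0184, 0.2919]
ee_rot: [-3.141, 0.001, -1.661]
force: [0.0, -0.6, -0.4]
width: 0.0003
```

```bash
python3 n.py 2
```

```text
31.975
scene dish_blue 0.9 [ 0.5303 -0.0468  0.0044]
scene dish_blue 0.7 [0.4565 0.0294 0.1864]
scene tray 0.85 [ 0.5258 -0.0579 -0.0017]
scene tray_front 0.9 [0.5309 0.012  0.0145]
scene tray_front 0.6 [ 0.6389 -0.1096  0.0009]
scene tray_board 0.89 [ 0.5277 -0.1158  0.074 ]
scene chute_end 0.82 [0.5341 0.0199 0.0354]
scene paddle 0.97 [0.4551 0.0289 0.1877]
scene paddle 0.61 [0.6035 0.2287 0.1353]
scene paddle 0.5 [ 0.6404 -0.1135 -0.0001]
scene dish_orange1 0.75 [0.4723 0.236  0.1372]
scene dish_orange1 0.64 [0.603  0.2283 0.1338]
scene media_bottle 0.8 [ 0.381  -0.0835  0.0015]
scene media_bottle 0.75 [ 0.2147 -0.3161 -0.0037]
scene media_bottle 0.63 [ 0.6369 -0.1126 -0.0035]
side tray 0.7 [ 0.5227 -0.0584 -0.0045]
side tray_front 0.83 [0.5301 0.01   0.0176]
side tray_board 0.7 [ 0.5214 -0.1184  0.0771]
side chute_end 0.76 [0.5276 0.0209 0.0453]
side paddle 0.6 [0.4516 0.0274 0.1866]
side media_bottle 0.95 [ 0.6351 -0.1066 -0.0008]
side media_bottle 0.66 [ 0.206  -0.3171 -0.0008]
side media_bottle 0.56 [ 0.3819 -0.0837 -0.0012]
```

View pics/n2.png

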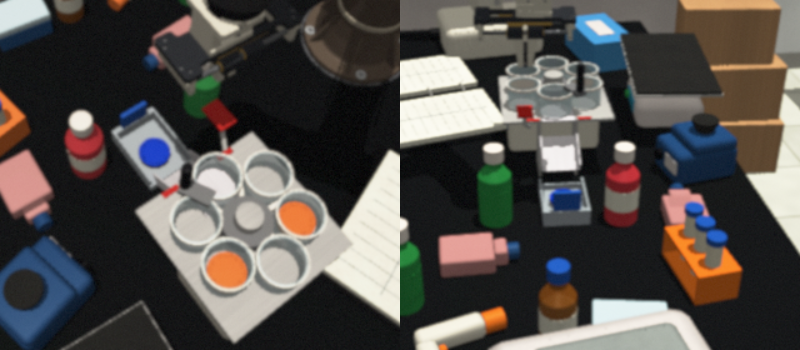

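The picture shows the blue dish flat in the tray, with the paddle back up at z = 0.187. Both orange dishes are in the wheel, the bottle stands upright, and the arm touches nothing.

```bash
python3 -c "
from station import arm
print(arm.job_done())"
```

```text
the job is handed in; nothing more can be done
None
```

The blue dish is in the catch tray, and I handed the job in at about 32.8 s of the 64 s; no verdict came back.

**What I did:**
- **Bottle:** I moved the red media bottle about 0.27 m, to (0.636, -0.109), and stood it upright.
- **Tray:** I turned it to square with the chute. Its front edge is about 8 to 11 mm beyond the chute end.
- **Wheel:** I led the handle round about 64 degrees. The wrist camera put the blue dish about 1 mm from the drop hole, and the scene camera about 2 mm.
- **Paddle:** I held it down about 70 mm for a little over half a second, then raised the arm clear.

**Last checks:**
- The dish lies flat, about 10 mm from the tray's middle along its length.
- The paddle is back at z = 0.187, so the trap is closed.
- Both orange dishes are in the wheel.
- The look-alike green bottles are where they were. The pictures show no other change, though I did not re-measure the flasks, amber bottle, tip box, rack or pipette controller.

**Disagreements:** The scene and side cameras differed by about 4 to 6 mm in x, so I worked between them. The networks gave a few false hits, such as the tray grip or the paddle reported as the blue dish, which I rejected by position. The side camera did not report the dish in the tray; its place comes from the scene camera and both pictures.

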